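Let the cap press down off its ratchet

ROBOT

A 6-joint arm with a two-finger parallel gripper is mounted at the origin on the work surface. World frame = base frame: x ahead of the robot, y to its left, z up, the work surface at z = 0. Lengths are in m, angles in rad, forces in N, time in s.
With the tool pointing down it reaches from about 0.35 to 0.975 m from the base axis. Payload 4.9 kg.
Tool frame: the origin (TCP) lies at the centre of the arm's flange, where the gripper is bolted on; the fingertips stand 173 mm ahead of it and the grasp point (between the pads) lies 155 mm ahead of it (grip_point_offset is the distance from the TCP to the grasp point, in m); z points along the fingers, y is the line along which they close (so a half turn about z gives the same grasp; the last joint's range is limited). The gripper opens to 85 mm and grips with 20 to 120 N. Pads are 22 mm wide; open, the fingers measure 114 mm over their backs; the gripper's body (76 mm by 85 mm) begins 54 mm behind the grasp point. The pads swing forward as they close: fully open they stand 13 mm farther back than shut.
Start: joints at [1.142, 0.053, 1.613, -0, 1.476, -0.119], TCP at [0.191, 0.595, 0.405] pointing down, gripper open.
Joint ranges: [-3.01, 3.01], [-1.01, 2.22], [0.06, 2.58], [-1.02, 4.17], [0.09, 2.62], [-3.14, 3.14]. Speed limits (rad/s): [2.57, 2.57, 3.14, 3.14, 3.14, 3.14].

INTERFACE

Orientations are given as a 3x3 rotation matrix whose columns are the frame's x, y, z axes.
In Python, from bench import get_state, get_image, close_job, grip_point_offset gives the robot as it stands.
- The arm moves only by the tool send_rows, never from a script. Its argument "rows" is a list that holds one entry, the list of rows, each a list of 7 numbers: the gripper command: -1 is fully open, 1 is shut, values between are in proportion, then the shift along the tool's x, y, z normalised to -1 to 1, where 1 is 40 cm, then the turn, a rotation vector about the tool's x, y, z normalised to -1 to 1, where 1 is 120 degrees. A call has 1 to 20 rows; each row is the pose to reach, as a shift and turn from the pose commanded when the call began, along the tool's axes at that moment; what a row does not reach only later rows make up. A row lasts 1/10 s, in which the tool goes at most 50 mm and 8.59 degrees, less where a joint would pass 70% of its speed; a pose out of reach is approached as far as the arm can. A call with a number of a shift or a turn outside -1 to 1 is refused whole. A call with a gripper value outside its range is refused whole. The fingers move at their own pace and stop on an object; "force" is the grip in N (left out, the last holds). Time passes only in rows, so rows that repeat a pose let the fingers close. It gives the time, the measured TCP pose, the force, the opening and the grip force at its end, in the units of the state.
- get_state(): the state, without advancing time (a new reading comes with each control period).
- get_image(name): name is "scene" or "top" or "wrist"; returns a dict with "img" (420x560x3 uint8, blue, green, red), "intrinsics" (3x3 intrinsics, pixels), "rvec" (rotation vector, rad) and "tvec" (3), from world to camera coordinates, as OpenCV has them; the wrist camera has in their place "hand_eye" (4x4, takes a point from camera to tool coordinates, whose origin is the TCP and whose axes are the flange's). Camera axes: x right, y down, z forward; pixel columns grow to the right and rows downward; lengths in m; the calibration is good to about 2 mm. The wrist camera is an equidistant fisheye: a pixel r from the principal point sees the ray r / f radians off the axis. A picture is of the moment at which its call begins: read the wrist's pose just before it. There is no depth.
- close_job(): hands the job in; it is judged then, once.
The state is a dict: "time": time; "qpos": joint angles; "qd": joint speeds; "tau": joint torques, N m; "position": TCP position; "ee_rot": TCP orientation; "contact_force": force on the tool from outside, world axes, zero at the start; "moment": the same for the moment, N m; "opening": opening from 0.0 (shut) to 1.0 (fully open); "grip_force": force on a finger pad.
Only numpy, scipy, OpenCV 4.12 (cv2) and the standard library are available. Lean on these libraries where they do the work, as an engineer would, in place of code of your own. Each camera call takes 0.05 s, during which the arm holds its last target. There are 200 camera calls.

TASK

The heavy platen of the tube-cap press hangs on its ratchet above a rack of capped tubes. Flick the red thumb lever over to the open front so its spring pulls the pawl off, wind the crank up a little so that the pawl springs clear of the wheel, and without letting go ease the crank slowly back until the platen lies on the caps with its whole weight. Never let the platen run down by itself or force it onto the caps; then let go with the pawl left off, the rack still in its place and everything else on the bench left alone.

Things in the scene. Friction and masses are not known exactly. Their poses are not given: they have to be found in the camera images.
- press: Grey cap press, bolted down: bed 190 x 245 x 18 mm, column at -y, head 60 mm wide (y -130 to +45 mm), top 247 mm above the table; the ram rises at most 70 mm above it. Origin on the table under the ram axis; x along the crank shaft (ratchet wheel and red lever on the +x side, crank on the -x side), y to the open front, z up. Lever and pawl pivot at y +15, z 234 mm.
- rack: Cream tube rack 132 x 90 mm standing loose on the press bed, x and y as the press, with 12 tubes in yellow and orange caps, level with one another; the tubes stick out more or less from start to start, so that the cap tops are 52 to 60 mm above the rack's foot. Origin: centre of its underside. About 0.5 kg.
- platen: Steel platen 130 x 90 x 16 mm (thin rubber face below), set at some height on a screwed nose under a 22 mm square ram; about 1.9 to 2.5 kg together. Rack and pinion gear it to the crank: 20 mm down per rad of crank. Origin: centre of its lower face.
- platen_face (a point): Centre of the platen's lower face. It lands somewhere between 52 and 60 mm above the rack's foot; the landing is felt at the crank, which stops driving back as the caps take the weight.
- crank (a joint): Shaft and ratchet wheel, the crank arm clamped on it (rad). Starts at about 1.7, hanging on the pawl; grows as it is wound up (positive about press +x: the grip goes over the top from front to back). With the platen on the caps it reads between -0.55 and 0.55. The platen drives it back with 0.35 to 0.5 N m (5 to 8 N at the grip), with hardly any friction: let go, it runs down.
- crank_axis (a point): Point on the crank's axis of turning level with the middle of the grip (press frame x -90, y -31, z 198 mm).
- crank_grip (a point): Middle of the crank's black grip: a cylinder 22 mm in diameter, 72 mm long, along the press's x axis, turning freely on its pin, 65 mm from the crank axis. It starts 110 to 155 degrees round from the front (+y) horizontal, above the axis, and comes down to between -15 and 85 degrees as the platen lands. The crank arm is 40 mm from here towards the head.
- trip (a joint): Red thumb lever (rad): 0 = leaning back, its spring presses the pawl into the wheel; swings to 0.85 = leaning to the front, the spring pulls the pawl out. Friction holds it where it is put; 2 to 3 N at the knob move it. It only sets the spring: while the platen's load hangs on the undercut tooth the pawl stays caught.
- trip_tip (a point): Centre of the lever's red ball knob, 16 mm in diameter, on a 7 mm rod 50 mm from its pivot; in the press frame it is at x 52 mm and goes from y -5, z 280 mm over z 284 mm to y +36, z 279 mm when flicked. Apart from its rod nothing is within 25 mm below the knob.
- pawl_tip (a point): Tip of the brass pawl: in the teeth it is about 30 mm from the wheel's axis (34 mm on a tooth's crest); sprung clear it is 42 mm or more. Winding up about 0.1 rad frees it once the lever is over.
- wheel_axis (a point): Axis of the ratchet wheel (radius 34 mm, 14 teeth) in the wheel's middle plane.
- spare_rack: Blue tube rack 132 x 90 x 56 mm, bystander.
- tip_box: Blue box of yellow pipette tips, 120 x 82 x 55 mm, bystander.
- wash_bottle: White wash bottle, 60 mm in diameter, 175 mm tall, bystander.
- timer: White timer 62 x 55 x 16 mm, bystander.
- pipette: White pipette lying down, 280 mm long, bystander.
- tip_waste: Glass beaker 84 mm wide, 95 mm tall, bystander.
- marker: Black and red marker pen 120 mm long lying on the front edge of the press bed, bystander.
Things that resemble listed ones, but are neither listed nor needed, are in the scene too. What is shaped like the rack but pink is not meant.

How it is judged:
On the way, in this order (a step that is already met when the one before it is completed fails the run):
1. the red lever is over to the front while the platen still hangs (value of joint trip above 0.6 rad and z of platen_face in the frame of rack above 0.066 m), for 0.1 s.
2. the pawl has sprung clear of the wheel while the platen is still up (distance between pawl_tip and wheel_axis above 0.0385 m and z of platen_face in the frame of rack above 0.066 m), for 0.2 s.
At the end, for the whole second after the job is handed in: The platen lies still on the caps (its face under 62 mm above the foot of the rack) bearing on them with over 15 N, the red lever is past 0.6 rad and the pawl tip over 38.5 mm from the wheel axis, and the rack stands level, within 12 mm of the platen's middle (z of platen_face in the frame of rack below 0.062 m and contact force between platen and rack above 15 N and value of joint trip above 0.6 rad and distance between pawl_tip and wheel_axis above 0.0385 m and horizontal distance between platen_face and rack below 0.012 m and angle between rack's own z axis and vertical below 0.05 rad and linear speed of platen below 0.01 m/s); the robot touches nothing.
It fails at once if the platen runs down: the crank turns back faster than 2.5 rad/s (50 mm/s at the platen) (velocity of joint crank below -2.5 rad/s).
It fails at once if the caps are forced: more than 50 N between platen and rack (contact force between platen and rack above 50 N).
It fails at once if the rack is shifted more than 8 mm (distance of rack from where it was at the start of the episode above 0.008 m).
It fails at once if a bystander on the bench is moved more than 20 mm (distance of any of spare_rack, tip_box, wash_bottle, timer, pipette, tip_waste, marker from where it was at the start of the episode above 0.02 m).
It also fails if it takes over 61 s, if anything falls off the work surface, if the arm or the gripper's body presses on something with over 40 N, if the wrist force passes 120 N, or if a joint passes its speed limit or range.

## Working session

There is one attempt and no reset: what is moved stays moved. The work goes in short steps, Python scripts to look and compute and a tool call to move; the robot and the scene stay as the last step left them, time stands still between calls to the robot, and variables do not carry over. Pictures are saved under pics/ and viewed, at most 10 in all, crops included, and the job is handed in when it is done.

Besides the shell and the picture viewer there is one more tool, called as name([rows], argument=value, ...), one row to a line, values as JSON. send_rows: Moves the arm, as the interface text tells. Its arguments: {"type":"object","properties":{"rows":{"type":"array","items":{"type":"array","items":{"type":"array","items":{"type":"number","minimum":-1,"maximum":1}}}},"force":{"type":"number"}},"required":["rows"]}

```bash
mkdir -p pics; ls; cat > h.py <<'E'
import numpy as np, cv2
from bench import get_state, get_image, grip_point_offset
def cam(n):
    d=get_image(n); R=cv2.Rodrigues(np.array(d["rvec"],float))[0]
    return d["img"],np.array(d["intrinsics"],float),R,np.array(d["tvec"],float).ravel()
def ray(K,R,t,u,v):
    d=R.T@np.linalg.inv(K)@np.array([u,v,1.]); return -R.T@t, d/np.linalg.norm(d)
def plane(K,R,t,u,v,z):
    c,d=ray(K,R,t,u,v); return c+d*(z-c[2])/d[2]
E
python3 - <<'E'
from h import *
import json
s=get_state(); print({k:np.round(v,3).tolist() for k,v in s.items()}); print(grip_point_offset)
for n in("scene","top"):
    d=get_image(n); np.savez(n,**{k:np.array(v) for k,v in d.items()})
    cv2.imwrite(f"pics/{n}0.png",cv2.resize(d["img"],(800,600)))
E
```

```text
pics
{'time': 0.0, 'qpos': [1.142, 0.053, 1.614, 0.0, 1.476, -0.119], 'qd': [-0.0, -0.002, 0.001, -0.001, 0.001, 0.0], 'tau': [-0.0, -39.369, -37.017, -0.0, 0.007, -0.0], 'position': [0.19, 0.595, 0.403], 'ee_rot': [[-0.952, 0.305, -0.001], [0.305, 0.952, -0.002], [0.0, -0.002, -1.0]], 'contact_force': [0.303, 1.005, -0.083], 'moment': [0.009, -0.009, 0.012], 'grip_force': 0.0, 'opening': 1.0}
0.1547
```

View pics/scene0.png

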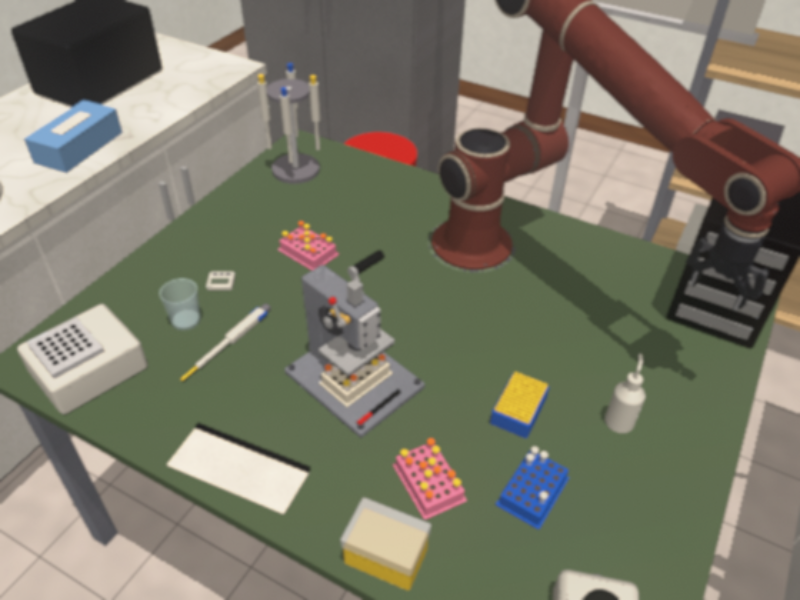

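View pics/top0.png

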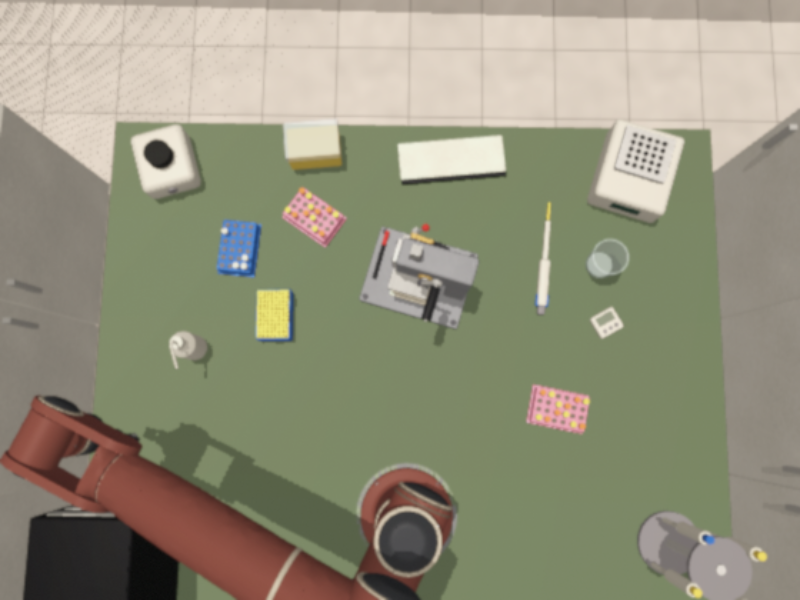

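Scene: press in the middle. The red knob is at (332,300), with the marker's red cap (363,420) and the red stool (380,150) as lookalikes. The black grip is at (368,262), with the marker barrel as a lookalike. In the top view the knob is at (425,228), the marker at (385,237) and the grip at (431,302). The cream rack is under the platen, and the pink racks at (430,478) and (308,245) are decoys. Next, one close crop of both views.

```bash
python3 - <<'E'
from h import *
a=np.load("scene.npz")["img"][170:310,190:310]; b=np.load("top.npz")["img"][150:240,240:345]
A=cv2.resize(a,None,fx=4,fy=4,interpolation=cv2.INTER_CUBIC)[:, :]; B=cv2.resize(b,None,fx=3,fy=3,interpolation=cv2.INTER_CUBIC)
c=np.zeros((600,800,3),np.uint8); c[:560,:480]=A; c[:270,485:800]=B
cv2.imwrite("pics/crop0.png",c)
for n,(x0,y0,x1,y1) in (("scene",(190,170,310,310)),("top",(240,150,345,240))):
    im=np.load(n+".npz")["img"][y0:y1,x0:x1]; hsv=cv2.cvtColor(im,cv2.COLOR_BGR2HSV)
    red=(((hsv[...,0]<6)|(hsv[...,0]>174))&(hsv[...,1]>150)&(hsv[...,2]>90)).astype(np.uint8)
    blk=(im.max(2)<50).astype(np.uint8)
    for nm,m in(("red",red),("blk",blk)):
        k,l,st,ce=cv2.connectedComponentsWithStats(m)
        for i in range(1,k):
            if st[i,4]>8: print(n,nm,st[i,4],np.round(ce[i]+[x0,y0],1),st[i,:4]+np.array([x0,y0,0,0]))
E
```

```text
scene red 18 [232.3 210.1] [230 208   5   5]
scene red 30 [255.1 292.5] [251 289  10   8]
scene blk 100 [258.4 182.5] [250 176  18  14]
scene blk 17 [269.5 280.8] [262 275  16  13]
top red 15 [297.5 158.9] [296 157   4   5]
top red 14 [269.6 166. ] [268 162   4   9]
top blk 68 [302.2 209.4] [298 201   9  23]
```

View pics/crop0.png

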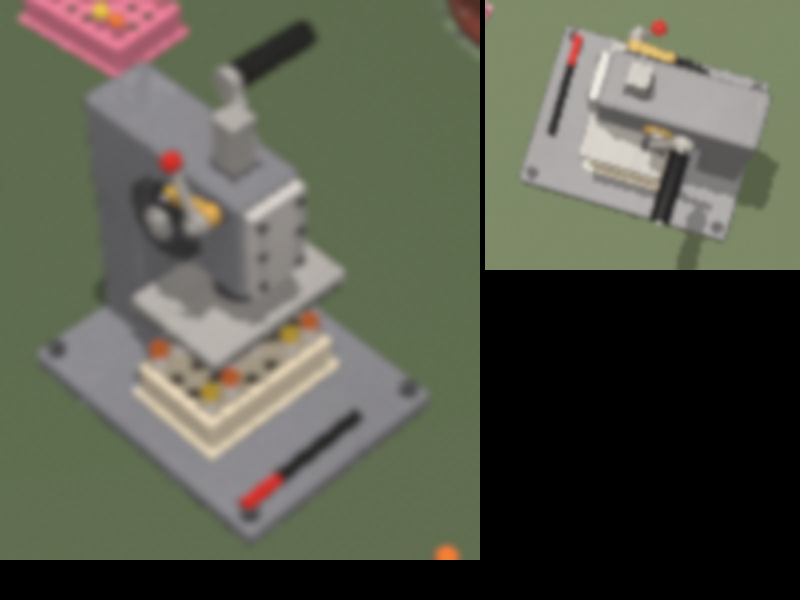

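The crop shows the knob, the grip (rising up-right) and the marker clearly. The bed corners in the top view are at about (268,159), (252,210) and (320,230), and in the scene at about (252,305), (297,269) and (200,258). The choices are confirmed.

```bash
python3 - <<'E'
from h import *
C={}
for n in("scene","top"):
    d=np.load(n+".npz"); C[n]=(d["intrinsics"],cv2.Rodrigues(d["rvec"])[0],d["tvec"].ravel())
def tri(p,q):
    (c1,d1),(c2,d2)=ray(*C["scene"],*p),ray(*C["top"],*q)
    s=np.linalg.lstsq(np.c_[d1,-d2],c2-c1,rcond=None)[0]; a,b=c1+s[0]*d1,c2+s[1]*d2
    return (a+b)/2,np.linalg.norm(a-b)
K=tri((232.3,210.1),(297.5,158.9)); print("knob",K)
G=tri((258.4,182.5),(302.2,209.4)); print("grip c",G)
tp=[plane(*C["top"],u,v,.018) for u,v in((267.7,158.7),(252,210.3),(320.3,229.7))]
sp=[plane(*C["scene"],u,v,.018) for u,v in((252.5,305.5),(297.5,269.5),(200,258))]
print(np.round(tp,3),np.round(sp,3))
fx,fm=(tp[0]+sp[0])/2,(tp[1]+sp[1])/2
print("lens",np.linalg.norm(tp[0]-tp[1]),np.linalg.norm(sp[0]-sp[1]),np.linalg.norm(tp[1]-tp[2]),np.linalg.norm(sp[0]-sp[2]))
ang=lambda v:np.arctan2(v[1],v[0])
print("yaw",[round(float(a),3) for a in (ang(tp[0]-tp[1]),ang(sp[0]-sp[1]),ang(tp[1]-tp[2])-np.pi/2,ang(sp[0]-sp[2])-np.pi/2)])
yaw=np.mean([ang(tp[0]-tp[1]),ang(sp[0]-sp[1]),ang(tp[1]-tp[2])-np.pi/2,ang(sp[0]-sp[2])-np.pi/2])
R=np.array([[np.cos(yaw),-np.sin(yaw)],[np.sin(yaw),np.cos(yaw)]])
O=K[0][:2]-R@[.052,-.005]; print("yaw",yaw,"origin",O)
print("front mid in press",R.T@((fx+fm)[:2]/2-O)); g=R.T@(G[0][:2]-O); print("grip press",g,G[0][2], "angle",np.degrees(np.arctan2(G[0][2]-.198,g[1]+.031)),np.hypot(G[0][2]-.198,g[1]+.031))
E
```

```text
knob (array([ 0.61026134, -0.02777519,  0.28112892]), np.float64(0.0035438494302825535))
grip c (array([ 0.46258828, -0.03993559,  0.26409093]), np.float64(0.004577929792500773))
[[ 0.678  0.069  0.018]
 [ 0.495  0.119  0.018]
 [ 0.432 -0.115  0.018]] [[ 0.688  0.074  0.018]
 [ 0.507  0.124  0.018]
 [ 0.616 -0.161  0.018]]
lens 0.1891283559614114 0.18834332964202444 0.24238304892755275 0.24502097048176869
yaw [-0.269, -0.269, -0.263, -0.298]
yaw -0.27478255964416953 origin [ 0.56156885 -0.00885321]
front mid in press [0.00070458 0.10948391]
grip press [-0.08683342 -0.05677346] 0.2640909338440523 angle 111.30427191428274 0.07093858281127391
```

```bash
cat >> h.py <<'E'
YAW=-.270; c,s_=np.cos(YAW),np.sin(YAW)
RP=np.array([[c,-s_,0],[s_,c,0],[0,0,1]]); O=np.array([.5615,-.0088,0])
def to(px,py,pz,ahead):   # press point (m) for the point 'ahead' along tool z -> row numbers
    s=get_state(); R=np.array(s["ee_rot"]); p=np.array(s["position"])
    tgt=O+RP@[px,py,pz]+np.array([0,0,ahead])
    Rt=np.c_[-RP[:,0],RP[:,1],[0,0,-1]]
    rv=cv2.Rodrigues(R.T@Rt)[0].ravel()
    print("shift",np.round(R.T@(tgt-p)/.4,4),"turn",np.round(rv/np.radians(120),4))
def here(ahead=.1547):
    s=get_state(); p=np.array(s["position"])+np.array(s["ee_rot"])[:,2]*ahead
    print("t",s["time"],"press mm",np.round(RP.T@(p-O)*1e3,1),"F press",np.round(RP.T@np.array(s["contact_force"]),1),"open",s["opening"],"gf",s["grip_force"])
E
python3 -c "
from h import *
to(.054,-.048,.34,.173); to(.054,-.048,.268,.173)"
```

```text
shift [-1.4833 -1.2698 -0.2715] turn [-0.0009 -0.0001 -0.019 ]
shift [-1.4834 -1.2695 -0.0915] turn [-0.0009 -0.0001 -0.019 ]
```

send_rows([
  [[1,0,0,-0.12,0,0,-0.019],[1,0,0,-0.27,0,0,-0.019],[1,-0.75,-0.64,-0.27,0,0,-0.019],[1,-0.75,-0.64,-0.27,0,0,-0.019],[1,-0.75,-0.64,-0.27,0,0,-0.019],[1,-0.75,-0.64,-0.27,0,0,-0.019],[1,-0.75,-0.64,-0.27,0,0,-0.019],[1,-0.75,-0.64,-0.27,0,0,-0.019],[1,-0.75,-0.64,-0.27,0,0,-0.019],[1,-0.75,-0.64,-0.27,0,0,-0.019]],
], force=30)

```text
time: 1.1
position: [0.3988, 0.2579, 0.5124]
ee_rot: [[-0.964, 0.267, -0.0], [0.267, 0.964, -0.0], [0.0, -0.0, -1.0]]
contact_force: [0.7, -0.2, 0.2]
opening: 0.003
grip_force: 0.0
```

```bash
python3 -c "
from h import *
here(.173); to(.054,-.048,.34,.173)"
```

```text
t 1.1 press mm [-228.   213.6  339.4] F press [0.7 0.  0.2] open 0.002607676676661914 gf 0.0
shift [-0.7052 -0.6537 -0.0015] turn [-0.0001 -0.     -0.0002]
```

send_rows([
  [[1,-0.1,-0.1,-0.06,0,0,0],[1,-0.705,-0.654,-0.06,0,0,0],[1,-0.705,-0.654,-0.06,0,0,0],[1,-0.705,-0.654,-0.06,0,0,0],[1,-0.705,-0.654,-0.06,0,0,0],[1,-0.705,-0.654,-0.06,0,0,0],[1,-0.705,-0.654,-0.06,0,0,0],[1,-0.705,-0.654,-0.06,0,0,0],[1,-0.705,-0.654,-0.06,0,0,0],[1,-0.705,-0.654,0.0,0,0,0],[1,-0.705,-0.654,0.0,0,0,0]],
])

```text
time: 2.2
position: [0.5999, -0.0671, 0.5086]
ee_rot: [[-0.964, 0.267, -0.007], [0.267, 0.964, 0.002], [0.007, 0.0, -1.0]]
contact_force: [-0.6, 0.3, -0.8]
opening: 0.001
grip_force: 0.0
```

```bash
python3 - <<'E'
from h import *
here(.173); to(.054,-.048,.268,.173)
d=get_image("top"); w=get_image("wrist"); np.savez("w1",**{k:np.array(v) for k,v in w.items()})
cv2.imwrite("pics/w1.png",np.hstack([w["img"], cv2.resize(d["img"][150:240,240:345],None,fx=2.2,fy=2.2,interpolation=cv2.INTER_CUBIC)[:,:231].copy() if 0 else np.zeros((420,1,3),np.uint8)]))
E
```

```text
t 2.2 press mm [ 51.3 -46.  335.6] F press [-0.7  0.1 -0.8] open 0.0009985281320323452 gf 0.0
shift [-0.0049 -0.0051  0.1689] turn [ 0.     -0.0034 -0.    ]
```

View pics/w1.png

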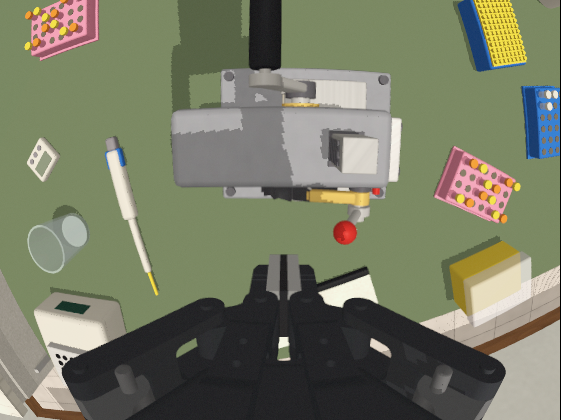

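The wrist view shows the closed fingertips at (283,275) with the knob at (345,232) on their front side, the ram at (355,155) and the grip at (265,35). I'll use this view to refine the knob and grip positions.

```bash
cat >> h.py <<'E'
def wray(w,u,v,pos,rot):
    K=w["intrinsics"]; f=K[0,0]; x,y=(u-K[0,2])/f,(v-K[1,2])/K[1,1]; r=np.hypot(x,y)
    d=np.array([np.sin(r)*x/r,np.sin(r)*y/r,np.cos(r)]); H=np.array(w["hand_eye"])
    return pos+rot@H[:3,3], rot@H[:3,:3]@d
E
python3 - <<'E'
from h import *
w=np.load("w1.npz"); s=get_state(); p=np.array(s["position"]);R=np.array(s["ee_rot"])
hsv=cv2.cvtColor(w["img"],cv2.COLOR_BGR2HSV)
m=((hsv[...,0]<6)|(hsv[...,0]>174))&(hsv[...,1]>150)&(hsv[...,2]>90); m[:210]=0; m[260:]=0
v,u=np.nonzero(m[:, :]); k=(u>325)&(u<365); print(u[k].mean(),v[k].mean(),k.sum())
def pl(u,v,z):
    c,d=wray(w,u,v,p,R); return np.round(RP.T@(c+d*(z-c[2])/d[2]-O)*1e3,1)
print("knob",pl(u[k].mean(),v[k].mean(),.280))
for q in((265,20),(265,60)): print("grip",pl(*q,.259))
for q in((174,186),(383,187),(388,110)): print("head top",pl(*q,.247))
E
```

```text
344.57380952380953 232.20714285714286 420
knob [ 53.1  -4.2 280. ]
grip [-90.5 -57.6 259. ]
grip [-61.4 -57.5 259. ]
head top [  28. -129.  247.]
head top [ 28.9  30.7 247. ]
head top [-29.4  31.8 247. ]
```

send_rows([
  [[1,-0.005,-0.005,0.08,0,-0.003,0],[1,-0.005,-0.005,0.169,0,-0.003,0],[1,-0.005,-0.005,0.169,0,-0.003,0],[1,-0.005,0.03,0.169,0,-0.003,0],[1,-0.005,0.05,0.169,0,-0.003,0],[1,-0.005,0.07,0.169,0,-0.003,0],[1,-0.005,0.09,0.169,0,-0.003,0],[1,-0.005,0.11,0.169,0,-0.003,0],[1,-0.005,0.125,0.169,0,-0.003,0],[1,-0.005,0.135,0.169,0,-0.003,0],[1,-0.005,0.135,0.169,0,-0.003,0]],
])

```text
time: 3.4
position: [0.6169, -0.0152, 0.447]
ee_rot: [[-0.964, 0.266, 0.009], [0.266, 0.964, -0.002], [-0.009, 0.0, -1.0]]
contact_force: [-0.0, -1.5, 2.9]
opening: -0.001
grip_force: 1.1
```

```bash
python3 - <<'E'
from h import *
here(.173); s=get_state(); p=np.array(s["position"]);R=np.array(s["ee_rot"]); w=get_image("wrist")
hsv=cv2.cvtColor(w["img"],cv2.COLOR_BGR2HSV)
m=((hsv[...,0]<6)|(hsv[...,0]>174))&(hsv[...,1]>150)&(hsv[...,2]>90)
k,l,st,ce=cv2.connectedComponentsWithStats(m.astype(np.uint8))
for i in range(1,k):
    if st[i,4]>60:
        c,d=wray(w,*ce[i],p,R); print(st[i,4],ce[i],RP.T@(c+d*(.280-c[2])/d[2]-O)*1e3)
E
```

```text
t 3.4 press mm [ 56.6   8.7 274. ] F press [ 0.4 -1.4  2.9] open -0.0006479507034043207 gf 1.0530225187540054
151 [349.31788079 187.60927152] [ 12.88300447  37.77916598 280.        ]
849 [327.69611307 270.44640754] [ 52.91088636  30.04663384 280.        ]
```

send_rows([
  [[1,0,0.01,0,0,0,0],[1,0,0.012,0,0,0,0],[1,0,0.012,0,0,0,0],[1,0,-0.03,0,0,0,0],[1,0,-0.03,-0.1,0,0,0],[1,0,-0.03,-0.2,0,0,0],[1,0,-0.03,-0.2,0,0,0]],
])

```text
time: 4.15
position: [0.6126, -0.0282, 0.5322]
ee_rot: [[-0.964, 0.267, 0.016], [0.267, 0.964, -0.003], [-0.016, 0.002, -1.0]]
contact_force: [-0.3, 0.8, 0.9]
opening: -0.002
grip_force: 0.0
```

```bash
python3 - <<'E'
from h import *
here(.173); s=get_state(); p=np.array(s["position"]);R=np.array(s["ee_rot"]); w=get_image("wrist")
hsv=cv2.cvtColor(w["img"],cv2.COLOR_BGR2HSV)
m=((hsv[...,0]<6)|(hsv[...,0]>174))&(hsv[...,1]>150)&(hsv[...,2]>90)
k,l,st,ce=cv2.connectedComponentsWithStats(m.astype(np.uint8))
for i in range(1,k):
    if st[i,4]>60:
        c,d=wray(w,*ce[i],p,R); print(st[i,4],ce[i],RP.T@(c+d*(.280-c[2])/d[2]-O)*1e3)
to(-.097,-.0575,.32,.1547);to(-.097,-.0575,.257,.1547)
E
```

```text
t 4.15 press mm [ 57.3  -4.8 359.2] F press [-0.5  0.7  0.9] open -0.002264103102536933 gf 0.0
159 [346.10062893 170.54716981] [ 21.43316605  39.5207008  280.        ]
357 [336.22969188 212.51820728] [ 52.13052824  33.78523189 280.        ]
shift [ 0.3801 -0.1316  0.1308] turn [ 0.0005  0.0058 -0.0002]
shift [ 0.382  -0.1318  0.2883] turn [ 0.0005  0.0058 -0.0002]
```

send_rows([
  [[-0.2,0.38,-0.132,0,0,0.006,0],[-0.2,0.38,-0.132,0,0,0.006,0],[-0.2,0.38,-0.132,0.06,0,0.006,0],[-0.2,0.38,-0.132,0.13,0,0.006,0],[-0.2,0.38,-0.132,0.13,0,0.006,0],[-0.2,0.38,-0.132,0.13,0,0.006,0]],
])

```text
time: 4.8
position: [0.4525, -0.038, 0.4709]
ee_rot: [[-0.964, 0.267, -0.009], [0.267, 0.964, 0.003], [0.009, 0.0, -1.0]]
contact_force: [0.0, -1.0, 0.8]
opening: 0.601
grip_force: 0.0
```

```bash
python3 - <<'E'
from h import *
here(); s=get_state(); p=np.array(s["position"]);R=np.array(s["ee_rot"]); w=get_image("wrist"); cv2.imwrite("pics/w2.png",w["img"])
to(-.097,-.0575,.257,.1547)
E
```

```text
t 4.8 press mm [-98.6 -57.2 316.2] F press [ 0.3 -0.9  0.8] open 0.6011305126763644 gf 0.0
shift [ 0.0002 -0.0012  0.1527] turn [ 0.0001 -0.0028 -0.0001]
```

View pics/w2.png

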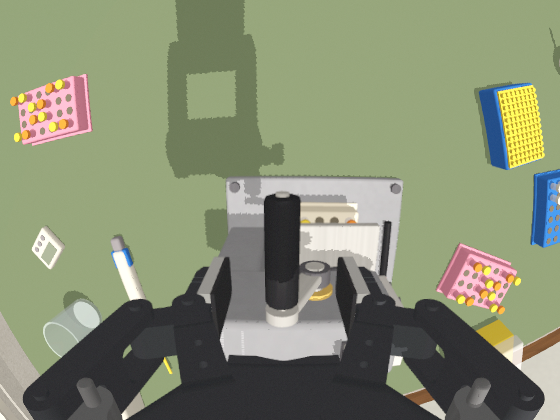

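The grip at (282,250) sits centred between the pads at (215,290) and (352,290). I'll descend and close.

send_rows([
  [[-0.2,0,-0.001,0.08,0,-0.003,0],[-0.2,0,-0.001,0.153,0,-0.003,0],[-0.2,0,-0.001,0.153,0,-0.003,0],[-0.2,0,-0.001,0.153,0,-0.003,0],[1,0,-0.001,0.153,0,-0.003,0],[1,0,-0.001,0.153,0,-0.003,0],[1,0,-0.001,0.153,0,-0.003,0],[1,0,-0.001,0.153,0,-0.003,0],[1,0,-0.001,0.153,0,-0.003,0]],
], force=40)

```text
time: 5.75
position: [0.4525, -0.0384, 0.4132]
ee_rot: [[-0.964, 0.267, 0.004], [0.267, 0.964, -0.002], [-0.004, -0.001, -1.0]]
contact_force: [1.2, -2.1, 6.1]
opening: 0.241
grip_force: 39.1
```

```bash
cat >> h.py <<'E'
AX=np.array([-.031,.198])
def arc(a0,degs,r=.065):  # rows: shift of tool y, z(down) normalised relative to grip angle a0
    f=lambda a:AX+r*np.array([np.cos(np.radians(a)),np.sin(np.radians(a))])
    for a in degs:
        d=(f(a)-f(a0))/.4; print(a,round(d[0],4),round(-d[1],4))
E
python3 -c "
from h import *
here(); arc(114,[115,117,119,121,123,125,127,129,131])"
```

```text
t 5.75 press mm [-96.4 -57.7 258.5] F press [ 1.8 -1.7  6.1] open 0.24124287233036606 gf 39.078471064567566
115 -0.0026 0.0012
117 -0.0077 0.0037
119 -0.0127 0.0063
121 -0.0176 0.0092
123 -0.0224 0.0122
125 -0.0271 0.0153
127 -0.0317 0.0187
129 -0.0362 0.0222
131 -0.0405 0.0258
```

send_rows([
  [[1,0,-0.0026,0.0012,0,0,0],[1,0,-0.0077,0.0037,0,0,0],[1,0,-0.0127,0.0063,0,0,0],[1,0,-0.0176,0.0092,0,0,0],[1,0,-0.0224,0.0122,0,0,0],[1,0,-0.0271,0.0153,0,0,0],[1,0,-0.0271,0.0153,0,0,0],[1,0,-0.0271,0.0153,0,0,0],[1,0,-0.0271,0.0153,0,0,0],[1,0,-0.0271,0.0153,0,0,0]],
])

```text
time: 6.75
position: [0.4498, -0.0483, 0.4077]
ee_rot: [[-0.964, 0.266, 0.005], [0.266, 0.964, 0.0], [-0.005, 0.002, -1.0]]
contact_force: [0.4, 1.8, 8.4]
opening: 0.244
grip_force: 39.4
```

```bash
python3 - <<'E'
from h import *
here()
s=get_image("scene")["img"]; 
a=cv2.resize(s[195:265,205:290],None,fx=7,fy=7,interpolation=cv2.INTER_CUBIC)
cv2.imwrite("pics/s3.png",a)
E
```

```text
t 6.75 press mm [-96.4 -67.6 253. ] F press [-0.1  1.8  8.4] open 0.24355299957615426 gf 39.377737641334534
```

View pics/s3.png

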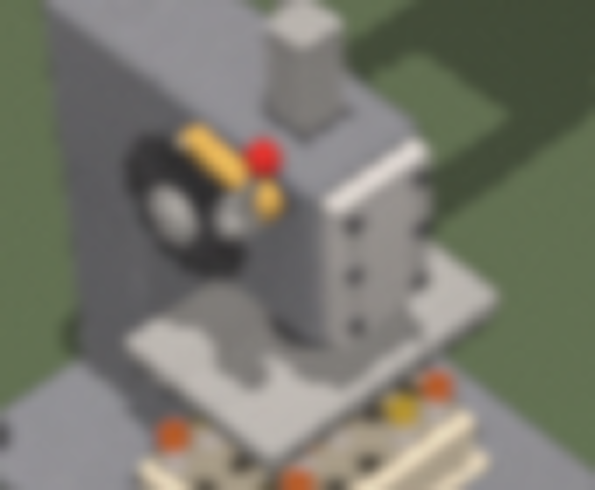

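The knob, at (262,158), is over to the front. The brass pawl at (210,155) is now steeper than before and off the wheel, and the load is on the hand. I'll ease back slowly.

```bash
python3 -c "
from h import *
arc(125,[124,122,120,118,116,114,112,110,108,106])"
```

```text
124 0.0023 -0.0016
122 0.0071 -0.0047
120 0.012 -0.0076
118 0.0169 -0.0104
116 0.022 -0.0129
114 0.0271 -0.0153
112 0.0323 -0.0176
110 0.0376 -0.0196
108 0.043 -0.0214
106 0.0484 -0.0231
```

send_rows([
  [[1,0,0.0023,-0.0016,0,0,0],[1,0,0.0071,-0.0047,0,0,0],[1,0,0.012,-0.0076,0,0,0],[1,0,0.0169,-0.0104,0,0,0],[1,0,0.022,-0.0129,0,0,0],[1,0,0.0271,-0.0153,0,0,0],[1,0,0.0323,-0.0176,0,0,0],[1,0,0.0376,-0.0196,0,0,0],[1,0,0.043,-0.0214,0,0,0],[1,0,0.0484,-0.0231,0,0,0],[1,0,0.0484,-0.0231,0,0,0],[1,0,0.0484,-0.0231,0,0,0]],
])

```text
time: 8.0
position: [0.4551, -0.029, 0.417]
ee_rot: [[-0.964, 0.266, 0.006], [0.266, 0.964, 0.003], [-0.005, 0.004, -1.0]]
contact_force: [1.9, 4.2, 7.5]
opening: 0.242
grip_force: 39.4
```

```bash
cat >> h.py <<'E'
def tang():
    s=get_state(); p=np.array(s["position"])+np.array(s["ee_rot"])[:,2]*.1547
    q=(RP.T@(p-O))[1:]-AX; a=np.arctan2(q[1],q[0]); F=(RP.T@np.array(s["contact_force"]))[1:]
    print("t %.2f ang %.1f r %.1f  Ftan %.1f Frad %.1f"%(s["time"],np.degrees(a),np.hypot(*q)*1e3,F@[np.sin(a),-np.cos(a)],F@[np.cos(a),np.sin(a)]))
E
python3 -c "
from h import *
tang(); arc(106,range(103,57,-3))"
```

```text
t 8.00 ang 104.1 r 66.3  Ftan 6.3 Frad 6.2
103 0.0082 -0.0021
100 0.0166 -0.0038
97 0.025 -0.0051
94 0.0335 -0.0059
91 0.042 -0.0063
88 0.0505 -0.0062
85 0.059 -0.0057
82 0.0674 -0.0047
79 0.0758 -0.0033
76 0.0841 -0.0015
73 0.0923 0.0008
70 0.1004 0.0035
67 0.1083 0.0066
64 0.116 0.0102
61 0.1236 0.0141
58 0.1309 0.0184
```

send_rows([
  [[1,0,0.0082,-0.0021,0,0,0],[1,0,0.0166,-0.0038,0,0,0],[1,0,0.025,-0.0051,0,0,0],[1,0,0.0335,-0.0059,0,0,0],[1,0,0.042,-0.0063,0,0,0],[1,0,0.0505,-0.0062,0,0,0],[1,0,0.059,-0.0057,0,0,0],[1,0,0.0674,-0.0047,0,0,0],[1,0,0.0758,-0.0033,0,0,0],[1,0,0.0841,-0.0015,0,0,0],[1,0,0.0923,0.0008,0,0,0],[1,0,0.1004,0.0035,0,0,0],[1,0,0.1083,0.0066,0,0,0],[1,0,0.116,0.0102,0,0,0],[1,0,0.116,0.0102,0,0,0],[1,0,0.116,0.0102,0,0,0]],
])

```text
time: 9.6
position: [0.4677, 0.0162, 0.411]
ee_rot: [[-0.964, 0.265, 0.007], [0.265, 0.964, 0.005], [-0.005, 0.007, -1.0]]
contact_force: [8.1, 7.5, 0.1]
opening: 0.24
grip_force: 39.1
```

```bash
python3 - <<'E'
from h import *
tang(); arc(64,[62,60,58,56,54,52,50,48,46,44])
s=get_image("scene")["img"]
cv2.imwrite("pics/s4.png",cv2.resize(s[195:265,205:290],None,fx=7,fy=7,interpolation=cv2.INTER_CUBIC))
E
```

```text
t 9.60 ang 61.9 r 66.1  Ftan 8.2 Frad 4.6
62 0.0051 0.0026
60 0.01 0.0053
58 0.0149 0.0082
56 0.0196 0.0113
54 0.0243 0.0146
52 0.0288 0.018
50 0.0332 0.0216
48 0.0375 0.0253
46 0.0416 0.0292
44 0.0457 0.0332
```

View pics/s4.png

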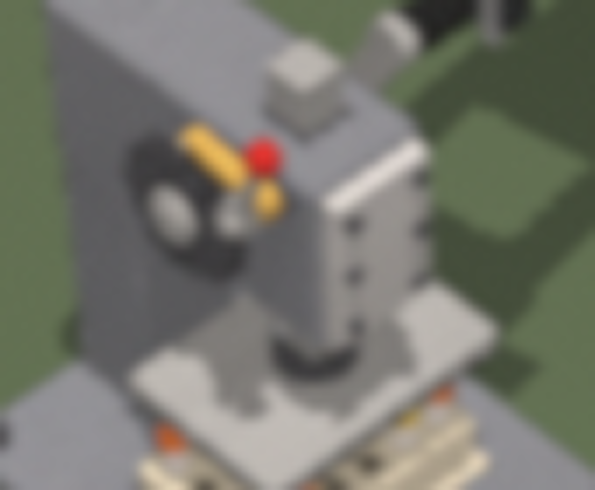

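The platen has come down about 37 px. The left cap's top is at about (168,425) and the platen's lower edge is near y = 403, so roughly 13 mm (about 35°) is left. I'll continue to 46°.

send_rows([
  [[1,0,0.0051,0.0026,0,0,0],[1,0,0.01,0.0053,0,0,0],[1,0,0.0149,0.0082,0,0,0],[1,0,0.0196,0.0113,0,0,0],[1,0,0.0243,0.0146,0,0,0],[1,0,0.0288,0.018,0,0,0],[1,0,0.0332,0.0216,0,0,0],[1,0,0.0375,0.0253,0,0,0],[1,0,0.0375,0.0253,0,0,0],[1,0,0.0375,0.0253,0,0,0]],
])

```text
time: 10.65
position: [0.4717, 0.0304, 0.4001]
ee_rot: [[-0.964, 0.266, 0.007], [0.266, 0.964, 0.005], [-0.005, 0.006, -1.0]]
contact_force: [10.0, 5.5, -3.0]
opening: 0.244
grip_force: 39.2
```

```bash
python3 - <<'E'
from h import *
tang(); arc(48,[47,46,45,44,43,42]); arc(42,[41,40,39,38,37,36])
E
```

```text
t 10.65 ang 46.0 r 65.9  Ftan 7.8 Frad 3.4
47 0.0021 0.0019
46 0.0041 0.0039
45 0.0062 0.0059
44 0.0082 0.0079
43 0.0101 0.0099
42 0.012 0.012
41 0.0019 0.0021
40 0.0037 0.0043
39 0.0055 0.0065
38 0.0073 0.0087
37 0.009 0.0109
36 0.0107 0.0132
```

send_rows([
  [[1,0,0.0021,0.0019,0,0,0],[1,0,0.0041,0.0039,0,0,0],[1,0,0.0062,0.0059,0,0,0],[1,0,0.0082,0.0079,0,0,0],[1,0,0.0082,0.0079,0,0,0]],
])

```text
time: 11.15
position: [0.4726, 0.0335, 0.3968]
ee_rot: [[-0.964, 0.266, 0.006], [0.266, 0.964, 0.004], [-0.005, 0.006, -1.0]]
contact_force: [8.6, 6.0, -3.9]
opening: 0.241
grip_force: 39.2
```

```bash
python3 - <<'E'
from h import *
tang()
for a in (44,40,36,32,28,24,20,16): arc(a,[a-1,a-2,a-3,a-4])
E
```

```text
t 11.15 ang 42.0 r 65.8  Ftan 8.3 Frad 3.3
43 0.002 0.0021
42 0.0039 0.0041
41 0.0057 0.0063
40 0.0076 0.0084
39 0.0018 0.0022
38 0.0036 0.0044
37 0.0053 0.0067
36 0.007 0.0089
35 0.0016 0.0023
34 0.0033 0.0046
33 0.0048 0.007
32 0.0063 0.0094
31 0.0015 0.0024
30 0.0029 0.0049
29 0.0043 0.0073
28 0.0057 0.0098
27 0.0013 0.0025
26 0.0026 0.0051
25 0.0038 0.0076
24 0.005 0.0102
23 0.0011 0.0026
22 0.0022 0.0052
21 0.0033 0.0079
20 0.0042 0.0105
19 0.0009 0.0027
18 0.0018 0.0054
17 0.0027 0.0081
16 0.0035 0.0108
15 0.0008 0.0027
14 0.0015 0.0055
13 0.0021 0.0082
12 0.0027 0.011
```

send_rows([
  [[1,0,0.002,0.0021,0,0,0],[1,0,0.0039,0.0041,0,0,0],[1,0,0.0057,0.0063,0,0,0],[1,0,0.0076,0.0084,0,0,0],[1,0,0.0076,0.0084,0,0,0]],
])

```text
time: 11.65
position: [0.4734, 0.0363, 0.3932]
ee_rot: [[-0.964, 0.266, 0.006], [0.266, 0.964, 0.004], [-0.005, 0.005, -1.0]]
contact_force: [9.4, 4.2, -3.8]
opening: 0.241
grip_force: 39.2
```

```bash
python3 -c "
from h import *
tang()"
```

```text
t 11.65 ang 38.1 r 65.8  Ftan 7.1 Frad 2.8
```

send_rows([
  [[1,0,0.0018,0.0022,0,0,0],[1,0,0.0036,0.0044,0,0,0],[1,0,0.0053,0.0067,0,0,0],[1,0,0.0053,0.0067,0,0,0]],
])

```text
time: 12.05
position: [0.4739, 0.0383, 0.3904]
ee_rot: [[-0.964, 0.266, 0.006], [0.266, 0.964, 0.004], [-0.005, 0.005, -1.0]]
contact_force: [9.6, 4.1, -5.8]
opening: 0.245
grip_force: 39.2
```

```bash
python3 -c "
from h import *
tang()
for a in (37,34,31,28,25,22): arc(a,[a-1,a-2,a-3])
"
```

```text
t 12.05 ang 35.1 r 65.7  Ftan 8.5 Frad 2.0
36 0.0017 0.0023
35 0.0033 0.0046
34 0.0049 0.0069
33 0.0016 0.0024
32 0.0031 0.0048
31 0.0046 0.0072
30 0.0014 0.0024
29 0.0028 0.0049
28 0.0042 0.0074
27 0.0013 0.0025
26 0.0026 0.0051
25 0.0038 0.0076
24 0.0012 0.0026
23 0.0023 0.0052
22 0.0034 0.0078
21 0.001 0.0026
20 0.002 0.0053
19 0.003 0.008
```

send_rows([
  [[1,0,0.0017,0.0023,0,0,0],[1,0,0.0033,0.0046,0,0,0],[1,0,0.0049,0.0069,0,0,0],[1,0,0.0049,0.0069,0,0,0]],
])

```text
time: 12.45
position: [0.4744, 0.0401, 0.3876]
ee_rot: [[-0.964, 0.266, 0.006], [0.266, 0.964, 0.003], [-0.005, 0.005, -1.0]]
contact_force: [10.3, 3.8, -5.8]
opening: 0.244
grip_force: 39.2
```

```bash
python3 -c "
from h import *
tang()"
```

```text
t 12.45 ang 32.1 r 65.6  Ftan 8.3 Frad 2.3
```

send_rows([
  [[1,0,0.0016,0.0024,0,0,0],[1,0,0.0031,0.0048,0,0,0],[1,0,0.0046,0.0072,0,0,0],[1,0,0.0046,0.0072,0,0,0]],
])

```text
time: 12.85
position: [0.4749, 0.0417, 0.3846]
ee_rot: [[-0.964, 0.266, 0.006], [0.266, 0.964, 0.003], [-0.005, 0.004, -1.0]]
contact_force: [11.6, 2.8, -6.6]
opening: 0.245
grip_force: 39.3
```

```bash
python3 -c "
from h import *
tang()"
```

```text
t 12.85 ang 29.1 r 65.6  Ftan 8.6 Frad 1.9
```

send_rows([
  [[1,0,0.0014,0.0024,0,0,0],[1,0,0.0028,0.0049,0,0,0],[1,0,0.0042,0.0074,0,0,0],[1,0,0.0042,0.0074,0,0,0]],
])

```text
time: 13.25
position: [0.4754, 0.0433, 0.3815]
ee_rot: [[-0.964, 0.266, 0.006], [0.266, 0.964, 0.003], [-0.005, 0.004, -1.0]]
contact_force: [10.1, 3.0, -6.8]
opening: 0.243
grip_force: 39.3
```

```bash
python3 - <<'E'
from h import *
tang(); here()
s=get_image("scene")["img"]
cv2.imwrite("pics/s5.png",cv2.resize(s[195:265,205:290],None,fx=7,fy=7,interpolation=cv2.INTER_CUBIC))
E
```

```text
t 13.25 ang 26.1 r 65.5  Ftan 8.5 Frad 2.0
t 13.25 press mm [-96.1  27.8 226.8] F press [ 9.   5.6 -6.8] open 0.2426835789801628 gf 39.27705466747284
```

View pics/s5.png

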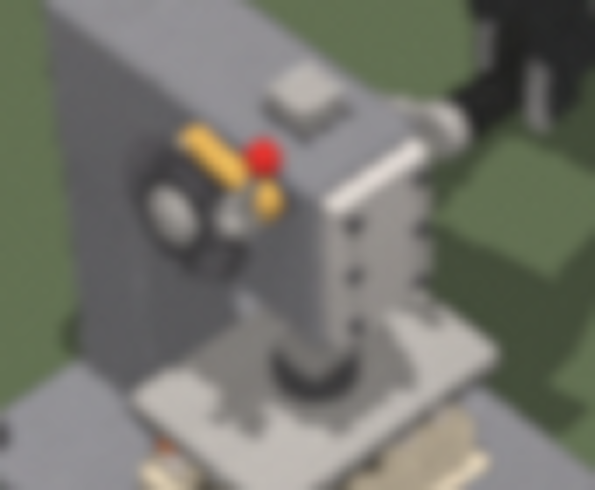

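The platen is now only a sliver above the cap at (165,445). I'll take smaller steps.

send_rows([
  [[1,0,0.0006,0.0013,0,0,0],[1,0,0.0013,0.0025,0,0,0],[1,0,0.002,0.0038,0,0,0],[1,0,0.0026,0.0051,0,0,0],[1,0,0.0026,0.0051,0,0,0]],
])

```text
time: 13.8
position: [0.4756, 0.0442, 0.3795]
ee_rot: [[-0.964, 0.266, 0.006], [0.266, 0.964, 0.002], [-0.005, 0.004, -1.0]]
contact_force: [10.7, 2.1, -6.5]
opening: 0.244
grip_force: 39.3
```

```bash
python3 -c "
from h import *
tang()
for a in (26,24,22,20,18,16,14,12,10): arc(a,[a-1,a-2])
"
```

```text
t 13.80 ang 24.2 r 65.5  Ftan 7.9 Frad 1.9
25 0.0012 0.0026
24 0.0024 0.0051
23 0.0011 0.0026
22 0.0022 0.0052
21 0.001 0.0026
20 0.002 0.0053
19 0.0009 0.0027
18 0.0018 0.0054
17 0.0009 0.0027
16 0.0017 0.0054
15 0.0008 0.0027
14 0.0015 0.0055
13 0.0007 0.0028
12 0.0013 0.0055
11 0.0006 0.0028
10 0.0011 0.0056
9 0.0005 0.0028
8 0.0009 0.0056
```

send_rows([
  [[1,0,0.0012,0.0026,0,0,0],[1,0,0.0024,0.0051,0,0,0],[1,0,0.0024,0.0051,0,0,0]],
])

```text
time: 14.1
position: [0.4758, 0.0451, 0.3773]
ee_rot: [[-0.964, 0.266, 0.006], [0.266, 0.964, 0.002], [-0.005, 0.003, -1.0]]
contact_force: [10.4, 1.2, -7.0]
opening: 0.239
grip_force: 39.3
```

```bash
python3 -c "
from h import *
tang()"
```

```text
t 14.10 ang 22.1 r 65.4  Ftan 8.0 Frad 1.0
```

send_rows([
  [[1,0,0.0011,0.0026,0,0,0],[1,0,0.0022,0.0052,0,0,0],[1,0,0.0022,0.0052,0,0,0]],
])

```text
time: 14.4
position: [0.4761, 0.0459, 0.3751]
ee_rot: [[-0.964, 0.267, 0.006], [0.267, 0.964, 0.002], [-0.005, 0.003, -1.0]]
contact_force: [11.4, 1.1, -7.7]
opening: 0.243
grip_force: 39.3
```

```bash
python3 -c "
from h import *
tang()"
```

```text
t 14.40 ang 20.1 r 65.3  Ftan 8.7 Frad 1.2
```

send_rows([
  [[1,0,0.001,0.0026,0,0,0],[1,0,0.002,0.0053,0,0,0],[1,0,0.002,0.0053,0,0,0]],
])

```text
time: 14.7
position: [0.4763, 0.0466, 0.373]
ee_rot: [[-0.964, 0.267, 0.005], [0.267, 0.964, 0.001], [-0.005, 0.003, -1.0]]
contact_force: [10.8, 0.2, -7.5]
opening: 0.238
grip_force: 39.3
```

send_rows([
  [[1,0,0.0009,0.0027,0,0,0],[1,0,0.0018,0.0054,0,0,0],[1,0,0.0018,0.0054,0,0,0]],
])

```text
time: 15.0
position: [0.4765, 0.0472, 0.3708]
ee_rot: [[-0.964, 0.267, 0.005], [0.267, 0.964, 0.001], [-0.005, 0.003, -1.0]]
contact_force: [10.1, 0.5, -7.2]
opening: 0.243
grip_force: 39.3
```

send_rows([
  [[1,0,0.0009,0.0027,0,0,0],[1,0,0.0017,0.0054,0,0,0],[1,0,0.0017,0.0054,0,0,0]],
])

```text
time: 15.3
position: [0.4766, 0.0478, 0.3685]
ee_rot: [[-0.964, 0.267, 0.005], [0.267, 0.964, 0.001], [-0.005, 0.002, -1.0]]
contact_force: [10.9, 0.1, -7.6]
opening: 0.244
grip_force: 39.3
```

Commanded angle is 16°.

send_rows([
  [[1,0,0.0008,0.0027,0,0,0],[1,0,0.0015,0.0055,0,0,0],[1,0,0.0015,0.0055,0,0,0]],
])

```text
time: 15.6
position: [0.4768, 0.0483, 0.3664]
ee_rot: [[-0.964, 0.267, 0.005], [0.267, 0.964, 0.001], [-0.005, 0.002, -1.0]]
contact_force: [11.2, -0.3, -7.3]
opening: 0.242
grip_force: 39.3
```

```bash
python3 -c "
from h import *
tang();here()
for a in (8,6,4,2,0,-2,-4,-6,-8): arc(a,[a-1,a-2])"
```

```text
t 15.60 ang 12.1 r 65.2  Ftan 7.7 Frad 1.1
t 15.6 press mm [-96.1  32.7 211.7] F press [10.9  2.7 -7.3] open 0.2420930519822073 gf 39.32641088962555
7 0.0004 0.0028
6 0.0007 0.0056
5 0.0003 0.0028
4 0.0005 0.0057
3 0.0002 0.0028
2 0.0003 0.0057
1 0.0001 0.0028
0 0.0001 0.0057
-1 -0.0 0.0028
-2 -0.0001 0.0057
-3 -0.0001 0.0028
-4 -0.0003 0.0057
-5 -0.0002 0.0028
-6 -0.0005 0.0057
-7 -0.0003 0.0028
-8 -0.0007 0.0056
-9 -0.0004 0.0028
-10 -0.0009 0.0056
```

send_rows([
  [[1,0,0.0007,0.0028,0,0,0],[1,0,0.0013,0.0055,0,0,0],[1,0,0.0013,0.0055,0,0,0]],
])

```text
time: 15.9
position: [0.4769, 0.0487, 0.3642]
ee_rot: [[-0.964, 0.267, 0.005], [0.267, 0.964, 0.0], [-0.005, 0.002, -1.0]]
contact_force: [10.2, -1.0, -7.9]
opening: 0.242
grip_force: 39.3
```

send_rows([
  [[1,0,0.0006,0.0028,0,0,0],[1,0,0.0011,0.0056,0,0,0],[1,0,0.0011,0.0056,0,0,0]],
])

```text
time: 16.2
position: [0.4771, 0.049, 0.3638]
ee_rot: [[-0.964, 0.267, 0.005], [0.267, 0.964, -0.001], [-0.005, 0.001, -1.0]]
contact_force: [5.2, -1.6, -0.7]
opening: 0.243
grip_force: 40.1
```

The landing is felt: z stopped and the load on the hand went from 7.9 N to 0.7 N. I'll release and lift.

send_rows([
  [[0.2,0,0,0,0,0,0],[-0.2,0,0,0,0,0,0],[-0.2,0,0,0,0,0,0],[-0.2,0,0,0,0,0,0],[-0.2,0,0,-0.03,0,0,0],[-0.2,0,0,-0.1,0,0,0],[-0.2,0,0,-0.2,0,0,0],[-0.2,0,0,-0.3,0,0,0],[-0.2,0,0,-0.3,0,0,0],[-0.2,0,0,-0.3,0,0,0],[-0.2,0,0,-0.3,0,0,0]],
])

```text
time: 17.3
position: [0.476, 0.0492, 0.4819]
ee_rot: [[-0.964, 0.267, -0.002], [0.267, 0.964, 0.0], [0.002, -0.0, -1.0]]
contact_force: [-0.0, -0.0, -0.9]
opening: 0.604
grip_force: 0.0
```

```bash
python3 - <<'E'
from h import *
here()
s=get_image("scene")["img"]; w=get_image("wrist")["img"]
c=np.zeros((600,800,3),np.uint8); c[:490,:]=0
a=cv2.resize(s[195:265,205:290],None,fx=5,fy=5,interpolation=cv2.INTER_CUBIC); c[:350,:425]=a; c[:281,425:800]=cv2.resize(w,(375,281))
cv2.imwrite("pics/end.png",c)
E
```

```text
t 17.3 press mm [-98.1  33.1 327.2] F press [ 0.  -0.  -0.9] open 0.6040982657236575 gf 0.0
```

View pics/end.png

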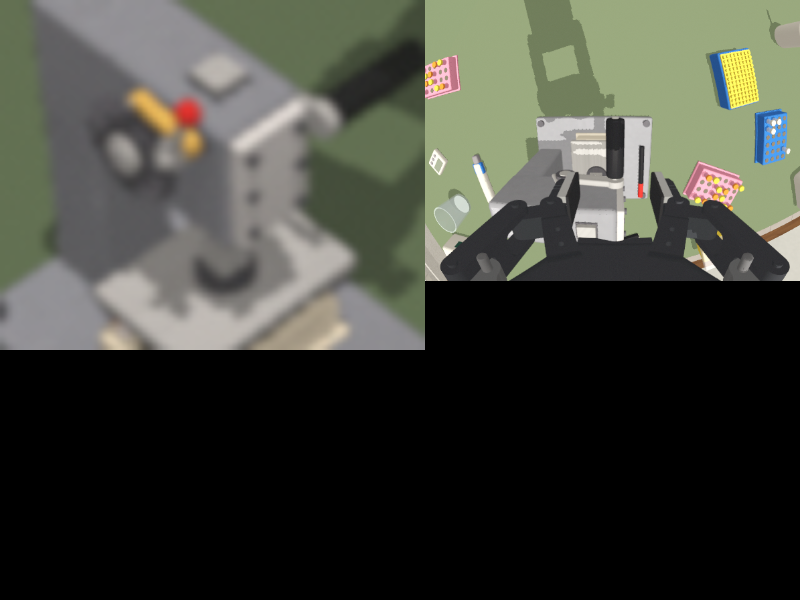

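The platen lies on the caps, the crank has stayed put, and the knob at (187,113) is forward with the pawl off the wheel. The gripper is clear of everything, so I'm handing in.

```bash
python3 -c "
from bench import close_job
print(close_job())"
```

```text
the job is handed in; nothing more can be done
None
```

The job is handed in at about 17 s of the 61 s allowed, with no verdict shown: the platen rests on the caps, the lever is at the front with the pawl off, and the gripper has let go and is clear.

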